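# Lap the face of a box section on a sprung bed

## Task

Lay the steel box section flat on the fixture's sprung bed and slide the jaw home so that the section is held between jaw and fixed stop. Then take the lapping block and, with its sole flat and lengthwise on the section, rub the whole length in one unbroken stroke from the jaw end to the stop end, pressing steadily so that the bed stays about halfway down its 14 mm travel: never let up on the way and never bottom it out. Finally stand the block back in its tray, leave the section held in the fixture, and do not disturb the other things on the bench.

Things in the scene. Friction and masses are not known exactly. Their poses are not given: they have to be found in the camera images.
- fixture: Lapping fixture screwed to the bench: green base 270 x 90 mm, 22 mm high, carrying a sprung steel bed. Origin on the bench under the middle of the nest. x = long axis: the fixed stop is at the +x end, the sliding jaw (with the upright post) at the -x end; z up. The long axis lies across the bench, within 0.3 rad of the world y axis, with the jaw end to the right as the robot sees it (-y). It does not move, but where it stands and its yaw vary.
- nest (a point): Middle of the nest, on the bed's top face, 60 mm above the bench with the bed up (it sinks with the bed); axes as the fixture. The nest is the flat bed (66 mm wide) between the fixed stop (face at x = +80 mm, 12 mm high above the bed) and the sliding jaw (face at x = -110 mm + jaw value, 12 mm high). Four side lips 8 mm high at x = 40 to 70 and -40 to -70 mm leave 52 mm between them in y; between x = -40 and +40 mm there are no lips.
- bed (a joint): How far the sprung bed is pushed down, m: 0 = up, 0.014 = bottomed out. It slides only vertically. With the box section on it, it stays up (or almost); more downward load sinks it 1 mm for each 1.2 N after the first 1 to 3 N, so half travel (7 mm) is about 10 N, the block's own 3 to 4 N included.
- jaw (a joint): Travel of the sliding jaw along the fixture's x towards the fixed stop, m: starts near 0 (open); 0.030 when it is hard against the 160 mm box section that lies against the fixed stop; end of travel 0.034. It slides stiffly (about 4 N, plus some 3 N to push the section along) and stays where it is left.
- post (a point): Centre of the top of the upright steel post on the jaw: 12 mm along x, 26 mm along y, top 52 mm above the bed's face; the jaw's face is 16 mm ahead of it (+x). Push or pinch the post to slide the jaw.
- tube: The work: steel box section (rectangular hollow bar), 160 mm long (x) x 40 mm wide (y) x 20 mm high (z), 0.4 to 0.6 kg, lying flat on the bench beside the fixture, left or right. Origin: centre of its underside. Either way round is right.
- block: Lapping block: dark steel sole 70 x 50 x 14 mm with a wooden grip ridge on top, 60 mm long (x), 24 mm wide (y), reaching 56 mm above the sole's underside, 0.3 to 0.4 kg. Origin: centre of the sole's underside. x along sole and ridge. It starts in its tray.
- tray: Shallow plywood tray fixed to the bench, 140 (x) x 110 (y) mm outside, 14 mm high, walls and floor 5 mm. Origin: under its centre; the floor's top is 5 mm above it. It lies on the other side of the fixture from the box section.
- pot: Bystander: white pot of marker pens, 88 mm across, about 95 mm high; origin under its centre.
- tin: Bystander: steel can, 74 mm across, 100 mm high; origin under its centre.
- hammer: Bystander: hammer lying beyond the fixture; origin under its middle.
- offcut: Bystander: short angle-iron offcut, 60 x 40 x 40 mm; origin under the middle of its flat leg.
- square: Bystander: steel try square, stock 90 mm, blade 120 mm, lying flat, 16 mm high; origin under the middle of the stock.
- jar: Bystander: amber glass jar, 60 mm across, 85 mm high; origin under its centre.
Not all that is in view belongs to the job. What is shaped like the block but blue or pink is not meant.

How it is judged:
By the outcome, as a careful person would: the job done as asked, in the order asked, and still so for the second after the job is handed in, with the robot touching nothing.
It also fails if it takes over 72 s, if anything falls off the work surface, if the arm or the gripper's body presses on something with over 40 N, if the wrist force passes 120 N, or if a joint passes its speed limit or range.

## Robot

A 7-joint arm with a two-finger parallel gripper is mounted at the origin on the work surface. World frame = base frame: x ahead of the robot, y to its left, z up, the work surface at z = 0. Lengths are in m, angles in rad, forces in N, time in s.
With the tool pointing down it reaches from about 0.425 to 0.925 m from the base axis. Payload 6.8 kg.
Tool frame: the origin (TCP) lies at the very end of the fingers, on their centre line; the grasp point (between the pads) lies 19 mm behind it; z points along the fingers, x is the direction in which the jaws open and shut, and the axes are right-handed (so a half turn about z gives the same grasp; the last joint's range is limited). The gripper opens to 85 mm and grips with 20 to 120 N. Pads are 22 mm wide; open, the fingers measure 114 mm over their backs; the gripper's body (76 mm by 85 mm) begins 54 mm behind the grasp point. The pads swing forward as they close: fully open they stand 13 mm farther back than shut.
Start: joints at [-1.217, 0.477, 0.022, 1.555, -0.011, 1.109, -0.083], TCP at [0.301, 0.604, 0.231] pointing down, gripper open.
Joint ranges: [-2.96, 2.96], [-0.34, 2.1], [-1.41, 1.46], [0.24, 2.44], [-1.37, 4.51], [0.17, 1.92], [-2.96, 2.96]. Speed limits (rad/s): [2.39, 2.39, 3.14, 3.14, 3.14, 3.14, 3.14].

## Interface

Orientations are given as a unit quaternion [w, x, y, z].
In Python, from station import bot gives the robot as it stands.
- The arm moves only by the shell command python3 -m creep 'ROWS' [FORCE]. ROWS is JSON, a list that holds one entry, the list of rows, each a list of 7 numbers: the shift along the tool's x, y, z in cm, then the turn, a rotation vector about the tool's x, y, z in rad, then the opening, from 0 (shut) to 1 (fully open). In form: [[[dx, dy, dz, wx, wy, wz, claw], ...]]. A call has 1 to 10 rows; each row is the pose to reach, as a shift and turn from the pose commanded when the call began, along the tool's axes at that moment; what a row does not reach only later rows make up. A row lasts 1/8 s, in which the tool goes at most 62.5 mm and 10.7 degrees, less where a joint would pass 70% of its speed; a pose out of reach is approached as far as the arm can. A call with a gripper value outside its range is refused whole. The fingers move at their own pace and stop on an object; FORCE is the grip in N (left out, the last holds). Time passes only in rows, so rows that repeat a pose let the fingers close. It gives the time, the measured TCP pose, the force and the opening at its end, in the units of the state.
- bot.get_obs(): the state, without advancing time (a new reading comes with each control period).
- bot.read_camera(name): name is "scene" or "top" or "wrist"; returns (picture, depth): 480x640x3 uint8, blue, green, red; 480x640 float32, m along the optical axis (not along the pixel's ray), 0 where there is no reading.
- bot.calibration(name): a dict with "mtx" (3x3 intrinsics, pixels), "rvec" (rotation vector, rad) and "tvec" (3), from world to camera coordinates, as OpenCV has them. Camera axes: x right, y down, z forward; pixel columns grow to the right and rows downward; lengths in m; the calibration is good to about 2 mm. The wrist camera is an equidistant fisheye: a pixel r from the principal point sees the ray r / f radians off the axis. A picture is of the moment at which its call begins: read the wrist's pose just before it. calibration takes no time and is no camera call; for the wrist camera it gives the pose at the moment of the call.
- bot.hand_in(): hands the job in, once; it reports no verdict.
Trained networks look in the newest picture that a camera, given by its name, has taken for a name from the list of things; names that differ only in an ending like _2 or _b are one class to them, and where a whole thing is asked for, a point or a joint stands for the part that bears it (a point fixed in the world has none). Each returns a list of dicts, best first, with "p" (0 to 1); they miss things now and then, are a little off and sometimes report something else, mostly with a low value. They report only what shows in the picture. A call takes as long as a camera call. They do not tell look-alikes from the thing itself.
- bot.find_in(camera, label): "xy" ([column, row] in pixels, amid what is visible of it).
- bot.silhouettes(camera, label): "mask" (480x640 bool, what is visible of it) and "xy" ([column, row] in pixels, amid what is visible of it).
The state is a dict: "t": time; "q": joint angles; "joint_vel": joint speeds; "joint_torque": joint torques, N m; "eef_pos": TCP position; "tool_rot": TCP orientation; "contact_force": force on the tool from outside, world axes, zero at the start; "torque": the same for the moment, N m; "gripper_width": opening from 0.0 (shut) to 1.0 (fully open).
Only numpy, scipy, OpenCV 4.12 (cv2) and the standard library are available. Lean on these libraries where they do the work, as an engineer would, in place of code of your own. Each camera call takes 0.05 s, during which the arm holds its last target.

## Working session

There is one attempt and no reset: what is moved stays moved. The work goes in short steps, Python scripts to look and compute and a shell command to move; the robot and the scene stay as the last step left them, time stands still between calls to the robot, and variables do not carry over. Pictures are saved under pics/ and viewed, and the job is handed in when it is done.

```bash
ls -la; mkdir -p pics; python3 - <<'E'
from station import bot
import cv2,numpy as np
print(bot.get_obs())
for n in ["scene","top","wrist"]:
    c=bot.calibration(n);print(n,c)
    p,d=bot.read_camera(n);cv2.imwrite(f"pics/{n}0.png",p);np.save(f"pics/{n}0.npy",d)
E
```

```text
total 12
drwxr-xr-x  3 agent agent 4096 Dec  6 16:07 .
drwxr-xr-x 23 root  root  4096 Dec  6 16:07 ..
drwxr-xr-x  2 agent agent 4096 Dec  6 16:07 pics
{'t': 0.0, 'q': array([-1.21711042,  0.47780406,  0.0223189 ,  1.55647891, -0.01149635,
        1.10926309, -0.08313013]), 'joint_vel': array([-0.00064519,  0.00077561, -0.00061739,  0.00122812,  0.00025451,
       -0.0007741 ,  0.00119589]), 'joint_torque': array([-5.51400117e-04, -5.96452117e+01,  1.60792306e+00, -2.81198001e+01,
        1.25671917e-02,  9.49886598e-03, -9.33218388e-06]), 'eef_pos': array([0.30048215, 0.60376379, 0.23031105]), 'tool_rot': array([ 5.34552471e-04,  8.50157727e-01,  5.26527308e-01, -7.39859803e-04]), 'contact_force': array([-0.64185958, -0.27562362, -0.34411565]), 'torque': array([-0.04625003, -0.00557934, -0.02939587]), 'gripper_width': 0.9974069033965989}
scene {'mtx': array([[549.36798063,   0.        , 329.20848343],
       [  0.        , 549.36798063, 245.35350084],
       [  0.        ,   0.        ,   1.        ]]), 'rvec': array([ 2.37947812,  0.92083919, -0.28099415]), 'tvec': array([-0.46681271, -0.21368354,  1.56328715])}
top {'mtx': array([[454.29717751,   0.        , 320.6840964 ],
       [  0.        , 454.29717751, 239.26496593],
       [  0.        ,   0.        ,   1.        ]]), 'rvec': array([ 2.14707916, -2.07478559,  0.21488459]), 'tvec': array([0.05480593, 0.57760809, 0.88259275])}
wrist {'mtx': array([[371.64829954,   0.        , 320.36987284],
       [  0.        , 371.64829954, 241.93014928],
       [  0.        ,   0.        ,   1.        ]]), 'rvec': array([-2.45665364, -1.52306909, -0.21517952]), 'tvec': array([-0.67257138, -0.03810712,  0.38025563])}
```

View pics/scene0.png

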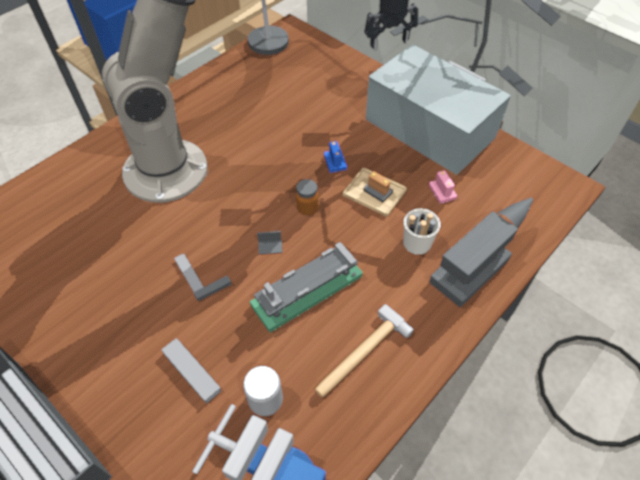

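View pics/top0.png

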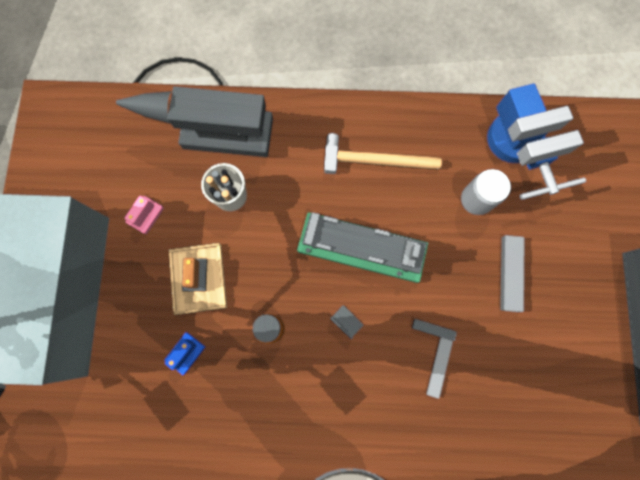

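View pics/wrist0.png

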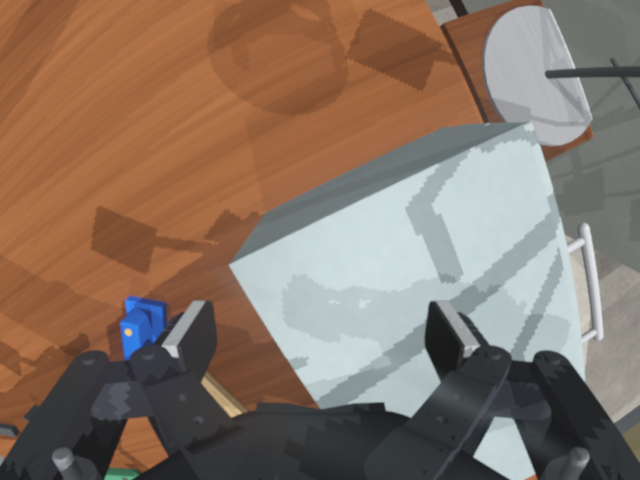

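Top view: fixture (363,247), jaw with post at its right end (413,255), section (512,273), block in tray (190,273). The look-alikes are blue (184,353) and pink (143,214), so the dark-sole block with wooden grip is the right one. Possible confusions for the section are the square (435,355), the offcut (347,320) and the hammer. Next I'll measure from two views.

```bash
cat > h.py <<'E'
from station import bot
import cv2,numpy as np
from scipy.spatial.transform import Rotation as R
def ext(c): return cv2.Rodrigues(np.array(c["rvec"]))[0],np.array(c["tvec"]).reshape(3)
def cloud(d,c):
    K=c["mtx"];Rm,t=ext(c);v,u=np.mgrid[0:480,0:640]
    P=np.stack([(u-K[0,2])/K[0,0]*d,(v-K[1,2])/K[1,1]*d,d],-1)
    return (P-t)@Rm
def proj(X,c):
    Rm,t=ext(c);P=np.atleast_2d(X)@Rm.T+t;p=P@c["mtx"].T;return p[:,:2]/p[:,2:]
def rect(xy):
    (c,(a,b),an)=cv2.minAreaRect((xy*1000).astype(np.float32))
    if a<b:a,b=b,a;an+=90
    return np.round(c,1),round(a,1),round(b,1),round((an+90)%180-90,1)
E
python3 - <<'E'
from h import *
for n in ["top","scene"]:
    p,d=bot.read_camera(n);c=bot.calibration(n);W=cloud(d,c)
    for l in ["tube","block","tray","fixture","post","jaw"]:
        for r in bot.silhouettes(n,l)[:3]:
            m=r["mask"]&(d>0);m2=cv2.erode(m.astype(np.uint8),np.ones((3,3)))>0
            P=W[m2]
            if len(P)<5: continue
            print(n,l,round(r["p"],2),np.round(r["xy"]),len(P),"med",np.round(np.median(P,0),3),"z5,50,95",np.round(np.percentile(P[:,2],[5,50,95]),3), rect(P[:,:2]))
np.save
E
python3 - <<'E'
import cv2
p=cv2.imread('pics/top0.png')
a=cv2.resize(p[235:325,160:235],None,fx=5,fy=5,interpolation=cv2.INTER_CUBIC)
cv2.imwrite('pics/crop_block.png',a)
a=cv2.resize(p[200:300,280:440],None,fx=5,fy=5,interpolation=cv2.INTER_CUBIC)
cv2.imwrite('pics/crop_fix.png',a)
E
```

```text
top tube 0.7 [512. 271.] 1506 med [ 0.524 -0.334  0.02 ] z5,50,95 [0.009 0.02  0.023] (array([ 525.1, -336.8]), 158.7, 41.0, -3.6)
top tube 0.61 [225. 186.] 1320 med [0.682 0.279 0.068] z5,50,95 [0.006 0.068 0.095] (array([679.2, 282.7]), 84.7, 77.9, 21.3)
top block 0.88 [142. 211.] 655 med [0.622 0.459 0.036] z5,50,95 [0.012 0.036 0.058] (array([627.1, 466.5]), 65.3, 49.3, -29.0)
top block 0.6 [184. 355.] 726 med [0.335 0.342 0.047] z5,50,95 [0.012 0.047 0.058] (array([334.4, 347.7]), 66.2, 47.0, -33.9)
top block 0.56 [191. 277.] 695 med [0.495 0.334 0.049] z5,50,95 [0.017 0.049 0.063] (array([496.5, 342.9]), 64.9, 49.7, 3.9)
top tray 0.72 [208. 280.] 2204 med [0.48  0.33  0.006] z5,50,95 [0.002 0.006 0.015] (array([491.1, 337.3]), 136.8, 109.6, 9.7)
top fixture 0.75 [364. 242.] 3428 med [ 0.569 -0.014  0.061] z5,50,95 [0.058 0.061 0.074] (array([569.4, -15.5]), 244.4, 64.4, 77.4)
top fixture 0.7 [364. 248.] 4680 med [ 0.562 -0.011  0.06 ] z5,50,95 [0.021 0.06  0.073] (array([564.8, -12.3]), 265.4, 85.8, 75.3)
top post 0.53 [409. 252.] 241 med [ 0.546 -0.106  0.074] z5,50,95 [0.071 
[... 794 characters left out ...]
 (array([339.3, 346.3]), 70.3, 44.8, -33.6)
scene tray 0.85 [368. 194.] 795 med [0.493 0.316 0.005] z5,50,95 [0.001 0.005 0.014] (array([495.1, 336.4]), 138.4, 114.2, 9.8)
scene fixture 0.6 [304. 286.] 3949 med [ 0.583 -0.031  0.058] z5,50,95 [0.018 0.058 0.072] (array([575.5, -17.6]), 268.2, 89.3, 75.9)
scene post 0.57 [267. 297.] 211 med [ 0.559 -0.115  0.077] z5,50,95 [0.067 0.077 0.113] (array([ 531.3, -104. ]), 93.8, 22.6, -14.5)
scene jaw 0.72 [276. 296.] 156 med [ 0.56  -0.116  0.085] z5,50,95 [0.069 0.085 0.112] (array([ 553.9, -111.1]), 45.3, 19.1, -9.3)
scene jaw 0.56 [304. 283.] 2334 med [ 0.573 -0.02   0.06 ] z5,50,95 [0.056 0.06  0.075] (array([571.5, -18.6]), 239.1, 66.9, 76.7)
```

View pics/crop_block.png

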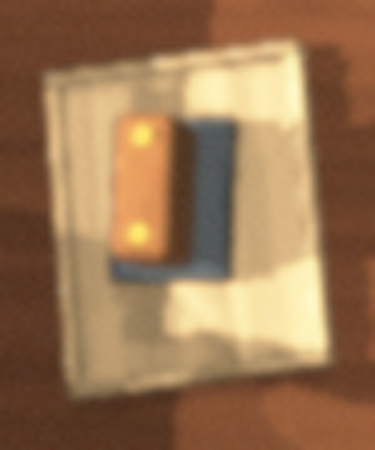

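View pics/crop_fix.png

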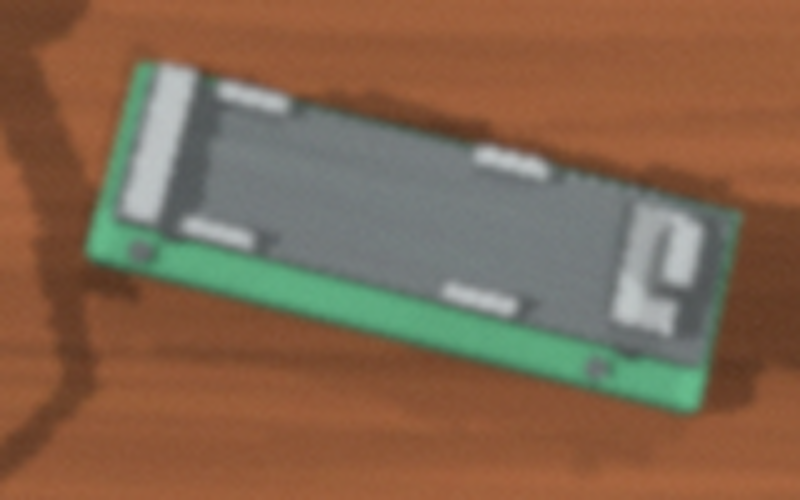

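The crop confirms it: dark sole and wooden grip in the tray, with the block at about (0.50, 0.342). The crop of the fixture shows the stop on the left and the jaw and post on the right. Next I'll work out the wrist camera's mounting and the first move.

```bash
cat >> h.py <<'E'
def tool():
    o=bot.get_obs();q=o["tool_rot"];return np.array(o["eef_pos"]),R.from_quat([q[1],q[2],q[3],q[0]]).as_matrix(),o
def yaw(M): return np.degrees(np.arctan2(M[1,0],M[0,0]))
def need(target,yawdeg):
    p,M,o=tool();d=M.T@(np.array(target)-p)*100
    a=np.radians(yawdeg);T=np.array([[np.cos(a),np.sin(a),0],[np.sin(a),-np.cos(a),0],[0,0,-1]]).T.T
    rv=R.from_matrix(M.T@T).as_rotvec()
    print("at",np.round(p,4),"yaw",round(yaw(M),1),"t",round(o["t"],2),"grip",round(o["gripper_width"],3),"F",np.round(o["contact_force"],1),"-> shift cm",np.round(d,2),"rot",np.round(rv,3))
def wcloud(d,c):
    K=c["mtx"];Rm,t=ext(c);v,u=np.mgrid[0:480,0:640]
    x=(u-K[0,2])/K[0,0];y=(v-K[1,2])/K[1,1];r=np.hypot(x,y)+1e-9
    s=np.tan(r)/r
    return (np.stack([x*s*d,y*s*d,d],-1)-t)@Rm
def wproj(X,c):
    Rm,t=ext(c);P=np.atleast_2d(X)@Rm.T+t;rho=np.hypot(P[:,0],P[:,1]);th=np.arctan2(rho,P[:,2]);K=c["mtx"]
    return np.stack([K[0,2]+K[0,0]*th*P[:,0]/rho,K[1,2]+K[1,1]*th*P[:,1]/rho],-1)
E
python3 - <<'E'
from h import *
p,M,o=tool();c=bot.calibration("wrist");Rm,t=ext(c)
C=-Rm.T@t;print("cam pos in tool",M.T@(C-p),"axis",M.T@Rm[2],"right",M.T@Rm[0])
need([0.50,0.0,0.33],86.4)
need([0.53,-0.25,0.30],86.4)
need([0.525,-0.337,0.1],86.4)
E
```

```text
cam pos in tool [-0.00123701 -0.07064759 -0.14357181] axis [-6.39735177e-04  2.80759883e-01  9.59777828e-01] right [ 9.99999495e-01 -5.63702565e-04  8.31442337e-04]
at [0.3008 0.6043 0.2313] yaw 63.5 t 0.85 grip 0.999 F [ 0.1 -0.4  0.1] -> shift cm [-45.22  44.76  -9.87] rot [ 0.    -0.    -0.399]
at [0.3008 0.6043 0.2313] yaw 63.5 t 0.85 grip 0.999 F [ 0.1 -0.4  0.1] -> shift cm [-66.27  58.59  -6.87] rot [ 0.    -0.    -0.399]
at [0.3008 0.6043 0.2313] yaw 63.5 t 0.85 grip 0.999 F [ 0.1 -0.4  0.1] -> shift cm [-74.28  62.02  13.13] rot [ 0.    -0.    -0.399]
```

```bash
python3 -m creep '[[[0,0,-6,0,0,0,1],[-3,3,-12,0,0,-0.05,1],[-7,7,-12,0,0,-0.1,1],[-11.5,11.5,-12,0,0,-0.15,1],[-16,16,-12,0,0,-0.2,1],[-20.5,20.5,-12,0,0,-0.25,1],[-25,25,-12,0,0,-0.3,1],[-29.5,29.5,-11,0,0,-0.35,1],[-34,34,-11,0,0,-0.4,1],[-38.5,38.5,-10,0,0,-0.4,1]]]' 40; python3 - <<'E'
from h import *
need([0.50,0.0,0.33],86.4)
need([0.525,-0.337,0.1],86.4)
E
```

```text
t: 2.1
eef_pos: [0.4713, 0.0959, 0.3334]
tool_rot: [0.0, 0.728, 0.685, 0.001]
contact_force: [0.5, 1.0, 0.3]
gripper_width: 1.002
at [0.4713 0.0959 0.3334] yaw 86.5 t 2.1 grip 1.002 F [0.5 1.  0.3] -> shift cm [-9.4   3.45  0.34] rot [ 0.002 -0.001  0.002]
at [0.4713 0.0959 0.3334] yaw 86.5 t 2.1 grip 1.002 F [0.5 1.  0.3] -> shift cm [-42.91   7.96  23.31] rot [ 0.002 -0.001  0.002]
```

```bash
python3 -m creep '[[[-5,2,0,0,0,0,1],[-9.5,3.5,0,0,0,0,1],[-9.5,3.5,0,0,0,0,1],[-9.5,3.5,0,0,0,0,1]]]'; python3 - <<'E'
from h import *
c=bot.calibration("wrist")
p,d=bot.read_camera("wrist");cv2.imwrite("pics/w1.png",p);np.save("pics/w1d.npy",d)
import pickle;pickle.dump(c,open("pics/w1c.pkl","wb"))
need([0.525,-0.337,0.1],86.4)
E
```

```text
t: 2.6
eef_pos: [0.4996, 0.0015, 0.3327]
tool_rot: [-0.0, 0.729, 0.685, 0.0]
contact_force: [-0.2, 0.2, 0.8]
gripper_width: 1.0
at [0.4995 0.0021 0.3327] yaw 86.6 t 2.65 grip 1.001 F [ 0.2 -0.3  0.1] -> shift cm [-33.71   4.59  23.25] rot [-0.    -0.001  0.003]
```

View pics/w1.png

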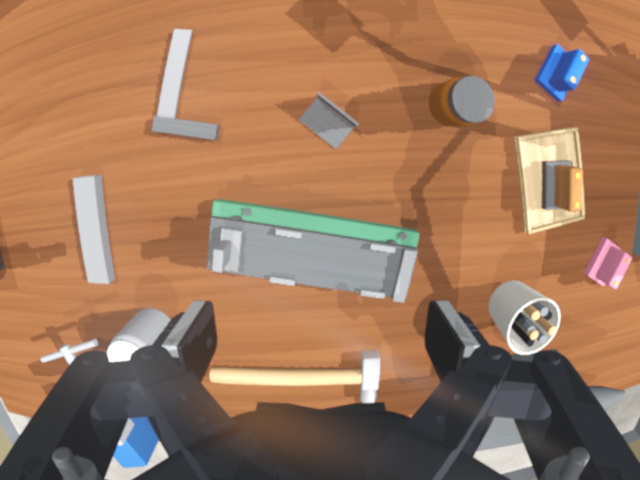

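```bash
cat > fit.py <<'E'
from h import *
import pickle
def lips(W,tag):
    m=(np.hypot(W[...,0]-.57,W[...,1]+.015)<.10)&(W[...,2]>.0645)&(W[...,2]<.0705)
    n,L,s,ce=cv2.connectedComponentsWithStats(m.astype(np.uint8))
    out=[]
    for i in range(1,n):
        if s[i,4]>=12:
            q=W[L==i];out.append(np.r_[q.mean(0),s[i,4],ce[i]])
    print(tag);print(np.round(out,3))
if __name__=="__main__":
    d=np.load("pics/w1d.npy");c=pickle.load(open("pics/w1c.pkl","rb"));W=wcloud(d,c);lips(W,"wrist")
    for n in["top","scene"]:
        lips(cloud(np.load(f"pics/{n}0.npy"),bot.calibration(n)),n)
    m=(W[...,2]>.107)&(W[...,2]<.125)&(np.hypot(W[...,0]-.545,W[...,1]+.1)<.06)
    print("post",W[m].mean(0),m.sum(),rect(W[m][:,:2]))
    tu=(np.abs(W[...,2]-.02)<.006)&(np.abs(W[...,0]-.525)<.1)&(np.abs(W[...,1]+.337)<.04)
    print("tube",np.median(W[tu],0),rect(W[tu][:,:2]))
    bed=(np.abs(W[...,2]-.06)<.004)&(np.hypot(W[...,0]-.57,W[...,1]+.015)<.16);print("bed z",np.median(W[bed][:,2]),rect(W[bed][:,:2]))
E
python3 fit.py
```

```text
wrist
[[ 5.28000e-01 -9.70000e-02  6.70000e-02  2.80000e+01  2.38429e+02
   2.30393e+02]
 [ 5.34000e-01 -3.90000e-02  6.90000e-02  1.79000e+02  2.88352e+02
   2.32816e+02]
 [ 5.58000e-01  6.80000e-02  6.90000e-02  1.55000e+02  3.82361e+02
   2.47613e+02]
 [ 5.62000e-01 -1.00000e-01  6.80000e-02  2.20000e+01  2.39455e+02
   2.58500e+02]
 [ 5.92000e-01 -5.20000e-02  6.90000e-02  1.62000e+02  2.81574e+02
   2.80204e+02]
 [ 6.16000e-01  5.50000e-02  6.80000e-02  1.68000e+02  3.71863e+02
   2.93256e+02]]
top
[[ 6.17000e-01  5.60000e-02  6.80000e-02  5.10000e+01  3.30098e+02
   2.19353e+02]
 [ 5.92000e-01 -5.10000e-02  6.80000e-02  4.90000e+01  3.81796e+02
   2.32429e+02]
 [ 5.59000e-01  7.00000e-02  6.80000e-02  4.90000e+01  3.22857e+02
   2.46245e+02]
 [ 5.35000e-01 -3.80000e-02  6.80000e-02  5.00000e+01  3.75060e+02
   2.59520e+02]]
scene
[[ 5.61000e-01  6.90000e-02  6.70000e-02  3.20000e+01  3.27625e+02
   2.51781e+02]
 [ 6.18000e-01  5.70000e-02  6.70000e-02  3.10000e+01  3.42129e+02
   2.68387e+02]
 [ 5.36000e-01 -3.90000e-02  6.70000e-02  3.50000e+01  2.88829e+02
   2.73971e+02]
 [ 5.93000e-01 -5.10000e-02  6.70000e-02  3.60000e+01  3.02611e+02
   2.91722e+02]]
post [ 0.54724455 -0.11229506  0.11260203] 259 (array([ 547.9, -113. ]), 25.4, 11.8, -13.7)
tube [ 0.52092363 -0.3360069   0.02133009] (array([ 524.5, -338.9]), 160.6, 42.9, -3.7)
bed z 0.06107534051699816 (array([570.3, -15.7]), 250.7, 67.3, 77.4)
```

Fixture: nest centre at (0.575, 0.0085), long axis at 77.4°, jaw about 1 mm open. Wrist and top views agree within 2 mm. The section is at (0.525, -0.338), long axis -3.7°, top at 20 mm. Now I'll reach for the section.

```bash
python3 -m creep '[[[-5,0.7,0,0,0,0,1],[-11,1.5,0,0,0,0,1],[-17,2.3,2,0,0,0,1],[-23,3.2,6,0,0,0,1],[-28,4,12,0,0,0,1],[-32,4.5,17,0,0,0,1],[-33.8,4.6,21,0,0,0,1],[-33.8,4.6,23,0,0,0,1],[-33.8,4.6,23,0,0,0,1]]]'; python3 - <<'E'
from h import *
need([0.5247,-0.338,0.004],86.35)
p,d=bot.read_camera("wrist");cv2.imwrite("pics/w2.png",p)
W=wcloud(d,bot.calibration("wrist"))
tu=(np.abs(W[...,2]-.02)<.004)&(np.abs(W[...,0]-.525)<.1)&(np.abs(W[...,1]+.337)<.035)
print("tube",np.median(W[tu],0),tu.sum(),rect(W[tu][:,:2]))
E
```

```text
t: 3.78
eef_pos: [0.5239, -0.3372, 0.1002]
tool_rot: [-0.003, 0.728, 0.685, -0.001]
contact_force: [0.3, 0.3, 0.3]
gripper_width: 1.003
at [ 0.5239 -0.3372  0.1002] yaw 86.5 t 3.77 grip 1.003 F [0.3 0.3 0.3] -> shift cm [-0.1   0.13  9.62] rot [-0.005 -0.003  0.003]
tube [ 0.51300909 -0.33887974  0.02292325] 13994 (array([ 525.6, -339.5]), 159.9, 40.7, -3.5)
```

View pics/w2.png

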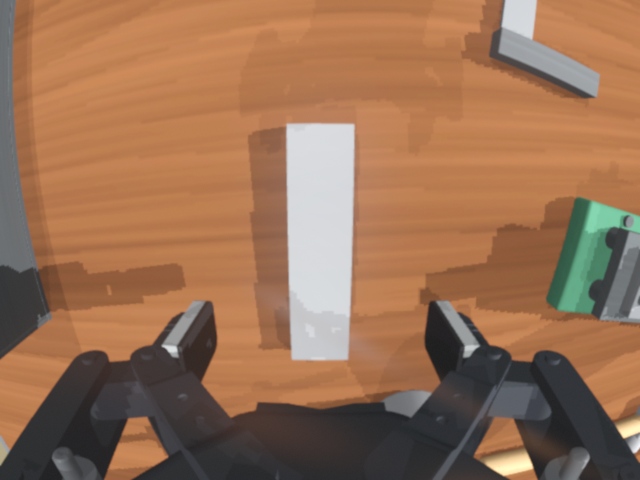

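The section (x 288–354, y 124–360) lies centred between the fingers. I'll go down, grip and lift.

```bash
python3 -m creep '[[[-0.2,0.2,4,0,0,0,1],[-0.2,0.2,8,0,0,0,1],[-0.2,0.2,9.5,0,0,0,1],[-0.2,0.2,9.5,0,0,0,0.3],[-0.2,0.2,9.5,0,0,0,0.2],[-0.2,0.2,9.5,0,0,0,0.2],[-0.2,0.2,9.5,0,0,0,0.2],[-0.2,0.2,9.5,0,0,0,0.2],[-0.2,0.2,9.5,0,0,0,0.2]]]' 70;  python3 -m creep '[[[0,0,-5,0,0,0,0.2],[0,0,-11,0,0,0,0.2],[0,0,-16,0,0,0,0.2],[0,0,-16,0,0,0,0.2]]]' ; python3 - <<'E'
from h import *
p,d=bot.read_camera("wrist");cv2.imwrite("pics/w3.png",p)
need([0.5733,0.0007,0.1],-12.6)
E
```

```text
t: 4.95
eef_pos: [0.5281, -0.3413, 0.0099]
tool_rot: [0.001, 0.728, 0.685, 0.001]
contact_force: [-0.6, 2.9, 8.2]
gripper_width: 0.449
t: 5.45
eef_pos: [0.5285, -0.3433, 0.1724]
tool_rot: [0.004, 0.729, 0.685, 0.002]
contact_force: [0.5, 0.2, -5.6]
gripper_width: 0.444
at [ 0.5271 -0.3417  0.1693] yaw 86.5 t 5.5 grip 0.444 F [-0.3  0.9 -7.6] -> shift cm [34.47  2.47  6.91] rot [ 0.003 -0.002  1.729]
```

View pics/w3.png

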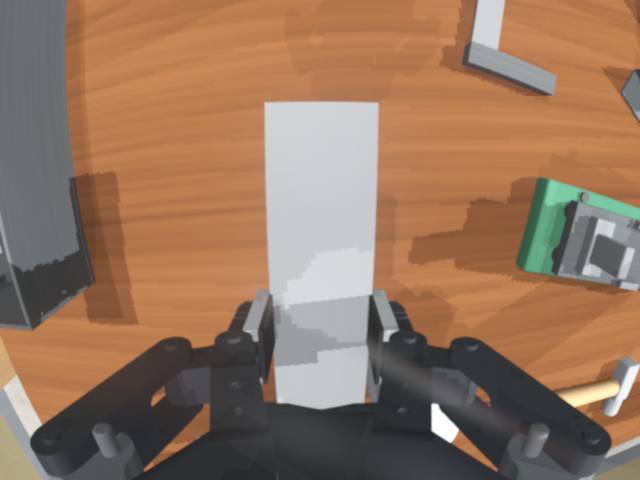

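```bash
cat > tb.py <<'E'
from h import *
p0,M,o=tool();c=bot.calibration("wrist");p,d=bot.read_camera("wrist");W=wcloud(d,c)
T=(W-p0)@M  # tool coords
m=(d>0)&(np.abs(T[...,0])<.03)&(np.abs(T[...,1])<.1)&(T[...,2]>-.04)&(T[...,2]<.02)
n,L,s,ce=cv2.connectedComponentsWithStats(m.astype(np.uint8));
m&=(np.abs(T[...,0])<.0195)
P=T[m];print(len(P),"z vs y:",[(y,round(np.median(P[np.abs(P[:,1]-y)<.004,2]),4)) for y in(-.07,-.05,-.03,-.01) if (np.abs(P[:,1]-y)<.004).any()])
print("y range",np.percentile(P[:,1],[0.2,99.8]))
m2=(d>0)&(T[...,1]>-.075)&(T[...,1]<-.03)&(np.abs(T[...,2]-np.median(P[:,2]))<.006)&(np.abs(T[...,0])<.035);Q=T[m2]
for a in(-.07,-.05,-.035):
    s=Q[np.abs(Q[:,1]-a)<.004,0];print("x edges",a,np.percentile(s,[1,99]))
print(p0,yaw(M),o["contact_force"])
E
python3 tb.py
```

```text
30791 z vs y: [(-0.07, np.float64(-0.011)), (-0.05, np.float64(-0.011)), (-0.03, np.float64(-0.0109)), (-0.01, np.float64(-0.0111))]
y range [-0.08343319  0.04620129]
x edges -0.07 [-0.02082165  0.01827327]
x edges -0.05 [-0.02087236  0.0181856 ]
x edges -0.035 [-0.02111389  0.01808242]
[ 0.52709166 -0.34172974  0.16933087] 86.45657856681932 [-0.26740389  0.9468328  -7.59346135]
```

The section is level in the grip with its underside 9 mm below the TCP, and its centre is 3.4 mm towards tool -y. I'll carry it over the fixture.

```bash
python3 -m creep '[[[3,0.2,-1,0,0,0.17,0.2],[7,0.5,-2,0,0,0.35,0.2],[11,0.8,-2,0,0,0.53,0.2],[15,1,-2,0,0,0.71,0.2],[19,1.3,-2,0,0,0.89,0.2],[23,1.6,-2,0,0,1.07,0.2],[27,1.9,-2,0,0,1.25,0.2],[30.5,2.1,-2,0,0,1.43,0.2],[33,2.3,-1,0,0,1.6,0.2],[34.1,2.4,0,0,0,1.73,0.2]]]';python3 -m creep '[[[0,0,0,0,0,0,0.2],[0,0,2,0,0,0,0.2],[0,0,5,0,0,0,0.2],[0,0,5,0,0,0,0.2],[0,0,5,0,0,0,0.2]]]'; python3 - <<'E'
from h import *
need([0.5725,-0.0026,0.069],-12.6)
p,d=bot.read_camera("wrist");cv2.imwrite("pics/w4.png",p)
E
python3 tb.py
```

```text
t: 6.8
eef_pos: [0.57, 0.0, 0.165]
tool_rot: [0.0, 0.994, -0.111, -0.002]
contact_force: [-0.7, -1.0, -5.1]
gripper_width: 0.442
t: 7.42
eef_pos: [0.5718, -0.0036, 0.1182]
tool_rot: [0.0, 0.994, -0.111, 0.0]
contact_force: [0.5, 0.3, -4.8]
gripper_width: 0.443
at [ 0.5718 -0.0036  0.1182] yaw -12.7 t 7.42 grip 0.443 F [ 0.5  0.3 -4.8] -> shift cm [ 0.04 -0.12  4.92] rot [ 0.    -0.001 -0.002]
31985 z vs y: [(-0.07, np.float64(-0.011)), (-0.05, np.float64(-0.011)), (-0.03, np.float64(-0.011)), (-0.01, np.float64(-0.0111))]
y range [-0.08195525  0.04771825]
x edges -0.07 [-0.01934125  0.01976666]
x edges -0.05 [-0.01940313  0.01975681]
x edges -0.035 [-0.01945196  0.01962172]
[ 0.57219399 -0.0034336   0.11860124] -12.697642748555612 [ 0.58187456 -0.08146787 -5.15280079]
```

View pics/w4.png

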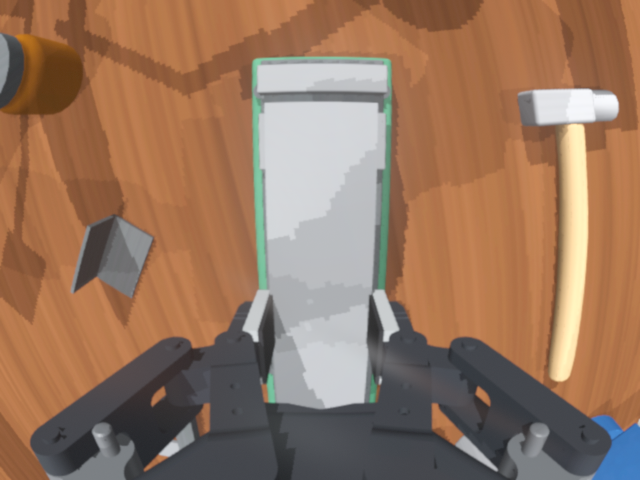

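The section lines up with the bed: stop at the top (row 80), lips visible evenly either side. I'll lower it.

```bash
python3 -m creep '[[[0,0,2,0,0,0,0.2],[0,0,3.5,0,0,0,0.2],[0,0,4.2,0,0,0,0.2],[0,0,4.6,0,0,0,0.2],[0,0,5,0,0,0,0.2],[0,0,5,0,0,0,0.2]]]';python3 tb.py
```

```text
t: 8.28
eef_pos: [0.5716, -0.0027, 0.0682]
tool_rot: [-0.0, 0.994, -0.11, -0.0]
contact_force: [-3.8, 0.5, 3.0]
gripper_width: 0.442
36408 z vs y: [(-0.07, np.float64(-0.0109)), (-0.05, np.float64(-0.011)), (-0.03, np.float64(-0.011)), (-0.01, np.float64(-0.0111))]
y range [-0.0997176   0.04738902]
x edges -0.07 [-0.01938964  0.0197847 ]
x edges -0.05 [-0.01940473  0.01974426]
x edges -0.035 [-0.01952384  0.01958983]
[ 0.57161933 -0.00272974  0.06823426] -12.675669680107847 [-3.8238505   0.50733949  3.00550669]
```

```bash
python3 -m creep '[[[0,0,0,0,0,0,0.5],[0,0,0,0,0,0,0.7],[0,0,-0.5,0,0,0,0.85],[0,0,-3,0,0,0,0.85],[0,0,-8,0,0,0,0.8],[0,0,-12,0,0,0,0.8],[0,0,-12,0,0,0,0.8]]]';python3 - <<'E'
from h import *
p,d=bot.read_camera("wrist");cv2.imwrite("pics/w5.png",p)
W=wcloud(d,bot.calibration("wrist"))
F=W-np.array([.575,.0085,0]);a=np.radians(77.4);u=np.array([np.cos(a),np.sin(a)]);v=np.array([-u[1],u[0]])
fx=F[...,:2]@u;fy=F[...,:2]@v
m=(np.abs(W[...,2]-.08)<.004)&(np.abs(fx)<.1)&(np.abs(fy)<.05)&(d>0)
print("tube",np.percentile(fx[m],[.5,99.5]),np.percentile(fy[m],[.5,99.5]),np.median(W[m][:,2]),rect(np.c_[fx[m],fy[m]]))
need([0.5475,-0.1127,0.2],-12.6)
E
```

```text
t: 9.2
eef_pos: [0.5738, -0.003, 0.191]
tool_rot: [-0.001, 0.994, -0.11, 0.003]
contact_force: [-0.5, 0.7, -0.3]
gripper_width: 0.799
tube [-0.08824292  0.06966644] [-0.01769591  0.02204058] 0.07918644549196371 (array([-9.7,  2.2]), 160.2, 40.6, -0.1)
at [ 0.5726 -0.0025  0.1891] yaw -12.7 t 9.25 grip 0.803 F [-0.3 -0.2 -0.1] -> shift cm [-0.03 11.3  -1.1 ] rot [-0.002 -0.003 -0.001]
```

View pics/w5.png

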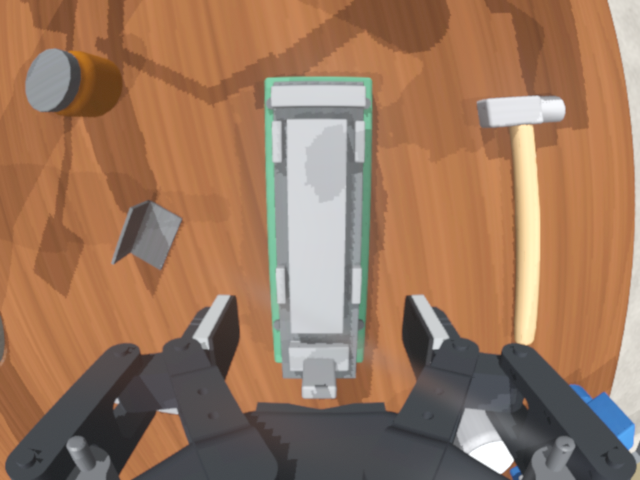

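The section lies flat between the lips at fixture x≈-10 mm (rows 120–332, columns 287–347), with jaw and post below at (320,372). Next I'll move over the post and pinch it.

```bash
python3 -m creep '[[[0,4,0,0,0,0,0.8],[0,8,0,0,0,0,0.8],[0,11.3,0,0,0,0,0.8],[0,11.3,3,0,0,0,0.8],[0,11.3,6,0,0,0,0.8],[0,11.3,6,0,0,0,0.8],[0,11.3,6,0,0,0,0.8]]]';python3 - <<'E'
from h import *
need([0.5475,-0.1127,0.088],-12.6)
p,d=bot.read_camera("wrist");cv2.imwrite("pics/w6.png",p)
W=wcloud(d,bot.calibration("wrist"))
m=(np.abs(W[...,2]-.112)<.006)&(np.hypot(W[...,0]-.5475,W[...,1]+.1127)<.03)
print(m.sum(),rect(W[m][:,:2]) if m.sum()>5 else 0)
E
```

```text
t: 10.12
eef_pos: [0.5469, -0.1131, 0.1281]
tool_rot: [0.0, 0.994, -0.11, -0.0]
contact_force: [0.6, -0.3, -0.0]
gripper_width: 0.801
at [ 0.5469 -0.1131  0.1281] yaw -12.7 t 10.12 grip 0.801 F [ 0.6 -0.3 -0. ] -> shift cm [ 0.05 -0.05  4.01] rot [ 0.    -0.    -0.001]
1493 (array([ 549.2, -112.8]), 26.0, 12.5, -13.0)
```

View pics/w6.png

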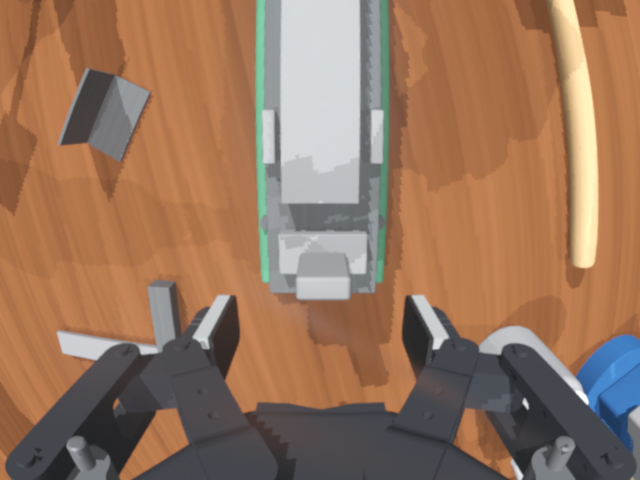

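The post at (323,288) is centred between the fingers. I'll pinch it.

```bash
python3 -m creep '[[[0.2,-0.1,2,0,0,0,0.8],[0.2,-0.1,3.8,0,0,0,0.8],[0.2,-0.1,3.8,0,0,0,0.4],[0.2,-0.1,3.8,0,0,0,0.2],[0.2,-0.1,3.8,0,0,0,0.1],[0.2,-0.1,3.8,0,0,0,0.1],[0.2,-0.1,3.8,0,0,0,0.1]]]' 50;python3 - <<'E'
from h import *
need([0.5475+.029*.218,-0.1127+.029*.976,0.088],-12.6)
E
```

```text
t: 11.05
eef_pos: [0.5485, -0.1125, 0.0899]
tool_rot: [-0.0, 0.994, -0.11, -0.0]
contact_force: [-2.7, -1.4, 1.1]
gripper_width: 0.292
at [ 0.5485 -0.1125  0.0899] yaw -12.7 t 11.05 grip 0.292 F [-2.7 -1.4  1.1] -> shift cm [-0.1  -2.86  0.19] rot [-0.     0.    -0.001]
```

```bash
python3 -m creep '[[[0,-0.5,0,0,0,0,0.1],[0,-1,0,0,0,0,0.1],[0,-1.5,0,0,0,0,0.1],[0,-2,0,0,0,0,0.1],[0,-2.4,0,0,0,0,0.1],[0,-2.7,0,0,0,0,0.1],[0,-2.9,0,0,0,0,0.1],[0,-3.1,0,0,0,0,0.1],[0,-3.1,0,0,0,0,0.1]]]';python3 - <<'E'
from h import *
p,M,o=tool();u=np.array([.218,.976]);print("travel of tcp",(p[:2]-[.5485,-.1125])@u,"F along u",o["contact_force"][:2]@u)
E
```

```text
t: 12.18
eef_pos: [0.5548, -0.0844, 0.0899]
tool_rot: [0.002, 0.994, -0.111, -0.0]
contact_force: [-5.7, -6.0, 1.5]
gripper_width: 0.289
travel of tcp 0.028757838810183234 F along u -7.065967081638598
```

```bash
python3 -m creep '[[[0,-0.2,0,0,0,0,0.1],[0,-0.4,0,0,0,0,0.1],[0,-0.6,0,0,0,0,0.1],[0,-0.6,0,0,0,0,0.1]]]';python3 - <<'E'
from h import *
p,M,o=tool();u=np.array([.218,.976]);print("travel of tcp",(p[:2]-[.5485,-.1125])@u,"F along u",o["contact_force"][:2]@u)
E
```

```text
t: 12.68
eef_pos: [0.5549, -0.0842, 0.0903]
tool_rot: [0.005, 0.994, -0.113, 0.0]
contact_force: [-6.7, -19.5, 1.8]
gripper_width: 0.291
travel of tcp 0.02900815828108789 F along u -20.51846702429251
```

It's hard home: 29.0 mm measured and the force rose to 20 N with no more travel. I'll unload, release and rise.

```bash
python3 -m creep '[[[0,0.4,0,0,0,0,0.1],[0,0.5,0,0,0,0,0.4],[0,0.5,0,0,0,0,0.6],[0,0.5,-1,0,0,0,0.8],[0,0.5,-6,0,0,0,0.8],[0,0.5,-11,0,0,0,0.8],[0,0.5,-16,0,0,0,0.8],[0,0.5,-16,0,0,0,0.8]]]';python3 - <<'E'
from h import *
p,d=bot.read_camera("wrist");cv2.imwrite("pics/w7.png",p)
W=wcloud(d,bot.calibration("wrist"))
F=W-np.array([.575,.0085,0]);a=np.radians(77.4);u=np.array([np.cos(a),np.sin(a)]);v=np.array([-u[1],u[0]])
fx=F[...,:2]@u;fy=F[...,:2]@v
m=(np.abs(W[...,2]-.08)<.004)&(np.abs(fx)<.1)&(np.abs(fy)<.05)&(d>0)
print("tube",np.percentile(fx[m],[.5,99.5]),np.percentile(fy[m],[.5,99.5]),np.median(W[m][:,2]),rect(np.c_[fx[m],fy[m]]))
need([0.4995,.342,0.25],93.8)
p,d=bot.read_camera("top");cv2.imwrite("pics/t7.png",p)
W=cloud(d,bot.calibration("top"))
m=(np.abs(W[...,2]-.0615)<.005)&(np.abs(W[...,0]-.5)<.06)&(np.abs(W[...,1]-.342)<.04)
print("ridge top",m.sum(),rect(W[m][:,:2]),W[m].mean(0))
E
```

```text
t: 13.68
eef_pos: [0.5585, -0.0816, 0.254]
tool_rot: [-0.001, 0.994, -0.11, 0.004]
contact_force: [-0.5, -0.2, -0.5]
gripper_width: 0.797
tube [-0.08936812  0.07938818] [-0.017179    0.02272788] 0.07865918553976187 (array([-5.1,  2.9]), 171.0, 40.5, 0.0)
at [ 0.5573 -0.0808  0.2518] yaw -12.6 t 13.72 grip 0.802 F [-0.6  0.2 -0.6] -> shift cm [-14.87 -40.     0.19] rot [ 0.002 -0.004 -1.857]
ridge top 331 (array([498. , 343.2]), 58.1, 24.3, 3.2) [0.49745016 0.34247301 0.06069469]
```

View pics/w7.png

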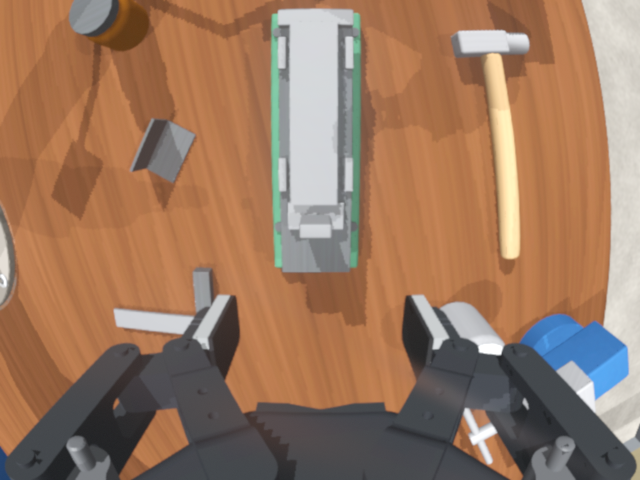

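The section is against the stop and the jaw is on it (jaw face at row 205, stop at row 20). Next I'll go above the block.

```bash
python3 -m creep '[[[-0.5,-2,0,0,0,-0.18,0.8],[-2,-6,0,0,0,-0.36,0.8],[-3.5,-10.5,0,0,0,-0.54,0.8],[-5.5,-15,0,0,0,-0.72,0.8],[-7,-20,0,0,0,-0.9,0.8],[-9,-25,0,0,0,-1.08,0.8],[-11,-30,0,0,0,-1.26,0.8],[-13,-35,0,0,0,-1.44,0.8],[-14.5,-39,0,0,0,-1.62,0.8],[-14.9,-40,0,0,0,-1.8,0.8]]]';python3 -m creep '[[[0,0,2,0,0,-0.05,0.8],[0,0,5,0,0,-0.05,0.8],[0,0,7,0,0,-0.05,0.8],[0,0,7,0,0,-0.05,0.8]]]';cat > bl.py <<'E'
from h import *
p,d=bot.read_camera("wrist");cv2.imwrite("pics/w8.png",p)
W=wcloud(d,bot.calibration("wrist"))
near=(np.abs(W[...,0]-.5)<.05)&(np.abs(W[...,1]-.342)<.045)
m=(np.abs(W[...,2]-.0615)<.005)&near
print("ridge top",m.sum(),rect(W[m][:,:2]),W[m].mean(0))
m=(np.abs(W[...,2]-.019)<.004)&near
print("sole top",m.sum(),rect(W[m][:,:2]),np.median(W[m],0))
m=(np.abs(W[...,2]-.005)<.003)&(np.abs(W[...,0]-.5)<.06)&(np.abs(W[...,1]-.342)<.05)
print("floor",m.sum(),np.median(W[m],0))
need([0.498,.3428,0.03],93.4)
E
python3 bl.py
```

```text
t: 15.02
eef_pos: [0.4959, 0.3457, 0.2477]
tool_rot: [-0.001, 0.7, 0.714, -0.001]
contact_force: [0.1, -0.4, 0.5]
gripper_width: 0.799
t: 15.52
eef_pos: [0.4965, 0.3409, 0.177]
tool_rot: [-0.0, 0.686, 0.727, -0.003]
contact_force: [-0.4, -0.3, 0.6]
gripper_width: 0.799
ridge top 2552 (array([498.4, 343.9]), 59.9, 23.8, 3.0) [0.4967411  0.34347247 0.06306436]
sole top 2540 (array([500.9, 345.6]), 117.5, 70.8, -13.7) [0.49104219 0.34396898 0.021383  ]
floor 6870 [0.48512374 0.32984518 0.00723751]
at [0.4975 0.3413 0.1785] yaw 93.3 t 15.57 grip 0.801 F [0.3 0.6 0. ] -> shift cm [ 0.17  0.09 14.85] rot [-0.002  0.002 -0.001]
```

View pics/w8.png

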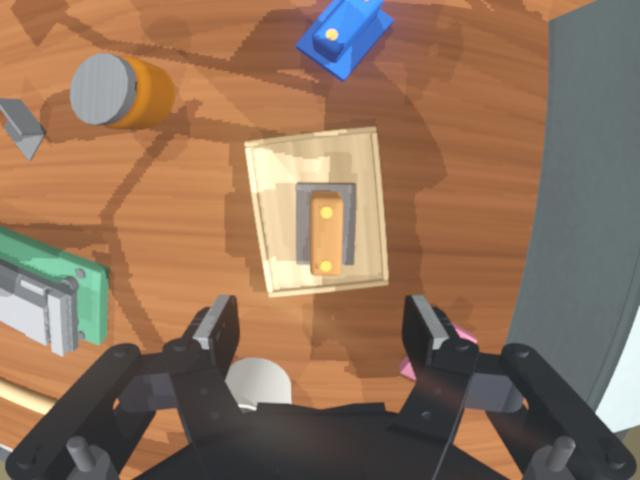

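The block (sole 297–355, 183–265; wooden ridge at (326,235)) sits between the fingers. I'll go down and grip.

```bash
python3 -m creep '[[[0.2,0.1,6,0,0,0,0.8],[0.2,0.1,11,0,0,0,0.8],[0.2,0.1,14,0,0,0,0.8],[0.2,0.1,15,0,0,0,0.7],[0.2,0.1,15,0,0,0,0.4],[0.2,0.1,15,0,0,0,0.2],[0.2,0.1,15,0,0,0,0.1],[0.2,0.1,15,0,0,0,0.1],[0.2,0.1,15,0,0,0,0.1]]]' 80; python3 - <<'E'
from h import *
need([0.498,.3428,0.03],93.4)
E
python3 -m creep '[[[0,0,-2,0,0,0,0.1],[0,0,-8,0,0,0,0.1],[0,0,-14,0,0,0,0.1],[0,0,-18,0,0,0,0.1],[0,0,-18,0,0,0,0.1],[0,0,-18,0,0,0,0.1]]]'; cat > bk.py <<'E'
from h import *
p0,M,o=tool();c=bot.calibration("wrist");p,d=bot.read_camera("wrist");cv2.imwrite("pics/w9.png",p);W=wcloud(d,c)
T=(W-p0)@M
m=(d>0)&(np.abs(T[...,0])<.035)&(T[...,1]>-.045)&(T[...,1]<.05)&(T[...,2]<.03)&(T[...,2]>-.002)
P=T[m];print(len(P),"sole top z",np.median(P[:,2]),"ymin",np.percentile(P[:,1],.5),rect(P[:,:2]))
for lo,hi in((-.032,-.014),(.014,.032)):
    s=P[(P[:,0]>lo)&(P[:,0]<hi)]
    if len(s)>20: print(lo,len(s),np.median(s,0))
m=(d>0)&(np.abs(T[...,0])<.011)&(np.abs(T[...,1])<.04)&(T[...,2]>-.06)&(T[...,2]<-.02);P=T[m]
if len(P): print("ridge",len(P),np.median(P,0),"ymin",np.percentile(P[:,1],.5))
print(p0,yaw(M),o["contact_force"],o["gripper_width"])
E
python3 bk.py
```

```text
t: 16.7
eef_pos: [0.5004, 0.3448, 0.0317]
tool_rot: [0.0, 0.686, 0.727, 0.002]
contact_force: [0.2, 0.1, 7.2]
gripper_width: 0.269
at [0.5004 0.3448 0.0317] yaw 93.3 t 16.7 grip 0.269 F [0.2 0.1 7.2] -> shift cm [-0.18 -0.26  0.17] rot [ 0.003 -0.002 -0.001]
t: 17.45
eef_pos: [0.4981, 0.3435, 0.209]
tool_rot: [-0.0, 0.686, 0.727, -0.001]
contact_force: [0.4, 0.0, -3.4]
gripper_width: 0.265
5453 sole top z 0.011763036859019249 ymin -0.037982993866030525 (array([ -1.4, -18.2]), 50.4, 40.1, 0.2)
-0.032 2001 [-0.02105533 -0.02424477  0.01174379]
0.014 1692 [ 0.01911202 -0.02253055  0.01184687]
ridge 9308 [-4.59646889e-05 -9.60990673e-03 -3.01318708e-02] ymin -0.03297820902895902
[0.49810627 0.3434643  0.20904982] 93.34763461544622 [ 0.35536615  0.02491192 -3.43799306] 0.26486106239703566
```

View pics/w9.png

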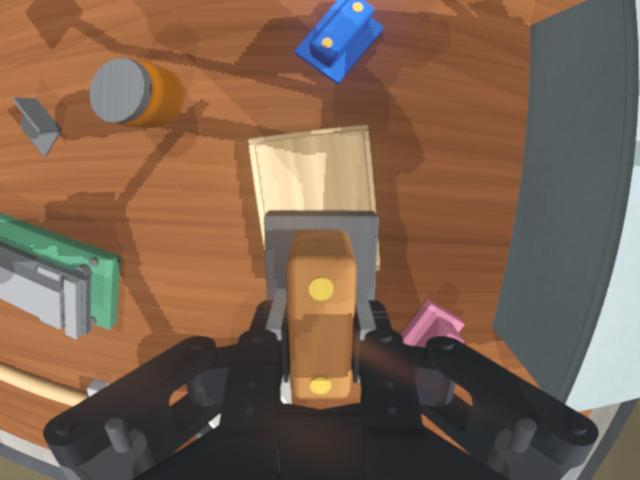

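The block is held level, underside about 26 mm below the TCP, centre 3 mm towards tool -y. I'll carry it over the jaw end of the section.

```bash
python3 -m creep '[[[-2,0.2,0,0,0,0.18,0.1],[-6,0.7,0,0,0,0.36,0.1],[-10.5,1.2,0,0,0,0.54,0.1],[-15,1.7,0,0,0,0.72,0.1],[-19.5,2.2,0,0,0,0.9,0.1],[-24,2.7,0,0,0,1.08,0.1],[-28.5,3.2,0,0,0,1.26,0.1],[-33,3.7,0,0,0,1.44,0.1],[-36.5,4.2,0,0,0,1.62,0.1],[-38.7,4.4,0,0,0,1.8,0.1]]]';python3 -m creep '[[[0,0,2,0,0,0.05,0.1],[0,0,6,0,0,0.05,0.1],[0,0,8,0,0,0.05,0.1],[0,0,8,0,0,0.05,0.1],[0,0,8,0,0,0.05,0.1]]]'; python3 - <<'E'
from h import *
need([0.5641,-.0403,0.0992],-12.6)
E
python3 bk.py
```

```text
t: 18.75
eef_pos: [0.5646, -0.0421, 0.2084]
tool_rot: [0.001, 0.996, -0.09, -0.001]
contact_force: [-0.3, 0.1, -3.3]
gripper_width: 0.269
t: 19.38
eef_pos: [0.5663, -0.0399, 0.1305]
tool_rot: [0.0, 0.994, -0.11, 0.001]
contact_force: [0.1, -1.4, -3.5]
gripper_width: 0.263
at [ 0.5663 -0.0399  0.1305] yaw -12.6 t 19.38 grip 0.263 F [ 0.1 -1.4 -3.5] -> shift cm [-0.21  0.09  3.13] rot [-0.    -0.001 -0.001]
5434 sole top z 0.011747279373903838 ymin -0.03625166084790723 (array([  0.2, -16.2]), 50.4, 40.3, 0.3)
-0.032 1863 [-0.01983874 -0.02126515  0.01175282]
0.014 1846 [ 0.02021282 -0.02193708  0.01177211]
ridge 9191 [ 6.62106629e-05 -8.30403035e-03 -3.01158087e-02] ymin -0.031270370161972705
[ 0.56625842 -0.03989248  0.13047349] -12.63687640928968 [ 0.05349792 -1.39241942 -3.48236083] 0.26336370598090686
```

View pics/w9.png

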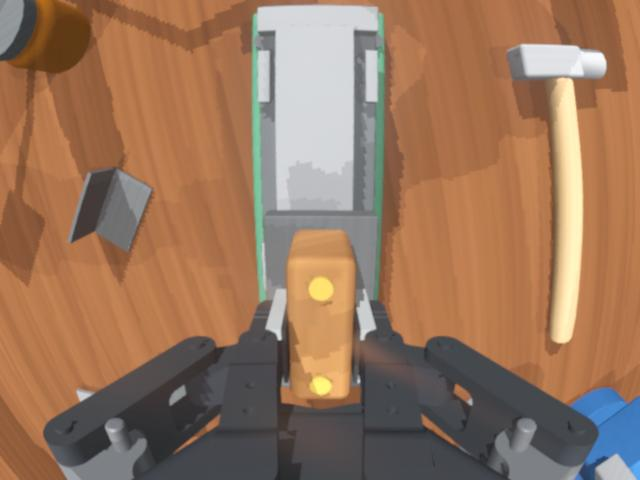

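```bash
python3 - <<'E'
from h import *
p0,M,o=tool();c=bot.calibration("wrist");p,d=bot.read_camera("wrist");W=wcloud(d,c)
T=(W-p0)@M
m=(d>0)&(np.abs(T[...,0])<.025)&(np.abs(W[...,2]-.0795)<.0035)&(T[...,1]<-.03);P=T[m]
print("tube top",len(P),rect(P[:,:2]),np.percentile(P[:,1],[.5,99.5]),np.percentile(P[:,0],[1,99]),np.median(W[m][:,2]))
m=(d>0)&(np.abs(T[...,0])<.035)&(T[...,1]>-.045)&(T[...,1]<.05)&(T[...,2]<.03)&(T[...,2]>-.002);print("sole ymin",np.percentile(T[m][:,1],.5))
E
```

```text
tube top 14223 (array([ -3.3, -80. ]), 99.2, 40.7, -90.0) [-0.12873935 -0.03131953] [-0.02289239  0.01644297] 0.08094342395865695
sole ymin -0.036227559317725956
```

```bash
python3 -m creep '[[[-0.2,0,1,0,0,0,0.1],[-0.25,0,1.8,0,0,0,0.1],[-0.25,0,2.2,0,0,0,0.1],[-0.25,0,2.2,0,0,0,0.1],[-0.25,0,2.2,0,0,0,0.1]]]'; python3 -m creep '[[[0,0,0.2,0,0,0,0.1],[0,0,0.4,0,0,0,0.1],[0,0,0.4,0,0,0,0.1]]]'
```

```text
t: 20.1
eef_pos: [0.5634, -0.0395, 0.1079]
tool_rot: [0.0, 0.994, -0.11, 0.0]
contact_force: [-0.3, -0.2, -3.9]
gripper_width: 0.267
t: 20.48
eef_pos: [0.5636, -0.0394, 0.104]
tool_rot: [-0.0, 0.994, -0.11, 0.0]
contact_force: [-0.4, -0.3, 0.1]
gripper_width: 0.268
```

```bash
python3 -m creep '[[[0,0,0.1,0,0,0,0.1],[0,0,0.2,0,0,0,0.1],[0,0,0.2,0,0,0,0.1]]]'; python3 -m creep '[[[0,0,0.1,0,0,0,0.1],[0,0,0.2,0,0,0,0.1],[0,0,0.2,0,0,0,0.1]]]'; python3 - <<'E'
from h import *
z=[]
for _ in range(3):
    bot.read_camera("top");o=bot.get_obs();print(o["eef_pos"],o["contact_force"])
E
```

```text
t: 20.85
eef_pos: [0.5636, -0.0394, 0.102]
tool_rot: [-0.0, 0.994, -0.11, 0.0]
contact_force: [-0.8, 0.6, 3.1]
gripper_width: 0.266
t: 21.22
eef_pos: [0.5636, -0.0394, 0.1]
tool_rot: [-0.0, 0.994, -0.11, 0.0]
contact_force: [-0.2, 1.1, 5.2]
gripper_width: 0.262
[ 0.56356038 -0.03941792  0.09996168] [0.57783729 0.38867028 5.36856472]
[ 0.56358083 -0.03940375  0.09998305] [-0.15830743 -0.02499492  5.05400916]
[ 0.56356069 -0.0393876   0.09997268] [0.48737982 0.80818364 5.43480935]
```

Steady at load ≈8.8 N. I'll check the bed's sink directly from depth change against the first pictures.

```bash
python3 - <<'E'
from h import *
a=np.radians(77.4);u=np.array([np.cos(a),np.sin(a)]);v=np.array([-u[1],u[0]])
for n in["top","scene"]:
    c=bot.calibration(n);d0=np.load(f"pics/{n}0.npy");W0=cloud(d0,c)
    p,d=bot.read_camera(n);cv2.imwrite(f"pics/{n}10.png",p);W=cloud(d,c)
    F=W0[...,:2]-[.575,.0085];fx=F@u;fy=F@v
    for nm,m in(("stop",(fx>.082)&(fx<.092)&(np.abs(fy)<.028)&(W0[...,2]>.069)),("bedplate -x",(fx<-.13)&(fx>-.145)&(np.abs(fy)<.03)&(np.abs(W0[...,2]-.06)<.004)),("lips",(np.abs(fx)<.068)&(np.abs(fx)>.042)&(np.abs(fy)>.026)&(np.abs(W0[...,2]-.068)<.003))):
        m=m&(d>0); dz=W0[m][:,2]-W[m][:,2]; dz=dz[np.abs(dz)<.02]
        if len(dz): print(n,nm,len(dz),"sunk",np.round(np.median(dz)*1000,1),np.round(np.percentile(dz,[25,75])*1000,1))
E
```

```text
top stop 126 sunk 6.8 [5.7 8.2]
top bedplate -x 133 sunk 6.8 [5.2 8.4]
top lips 27 sunk 6.9 [4.3 7.6]
scene stop 66 sunk 7.7 [5.7 9.7]
scene bedplate -x 140 sunk 6.7 [4.4 9.1]
scene lips 63 sunk 8.1 [ 4.9 12.5]
```

Bed sunk ≈6.8 mm from depth and ≈6.4 mm from arm height, about half travel, and the stop sinks with it. Now the stroke.

```bash
python3 -m creep '[[[0,-0.3,0.02,0,0,0,0.1],[0,-0.8,0.02,0,0,0,0.1],[0,-1.3,0.02,0,0,0,0.1],[0,-1.8,0.02,0,0,0,0.1],[0,-2.3,0.02,0,0,0,0.1]]]'
```

```text
t: 22.1
eef_pos: [0.568, -0.0191, 0.0999]
tool_rot: [0.001, 0.994, -0.111, 0.0]
contact_force: [-0.1, -4.8, 5.0]
gripper_width: 0.266
```

```bash
python3 -m creep '[[[0,-0.5,0.02,0,0,0,0.1],[0,-1,0.02,0,0,0,0.1],[0,-1.5,0.03,0,0,0,0.1],[0,-2,0.03,0,0,0,0.1],[0,-2.5,0.03,0,0,0,0.1]]]'; python3 -m creep '[[[0,-0.5,0,0,0,0,0.1],[0,-1,0,0,0,0,0.1],[0,-1.5,0,0,0,0,0.1],[0,-2,0,0,0,0,0.1],[0,-2.5,0,0,0,0,0.1]]]'; python3 -m creep '[[[0,-0.5,0,0,0,0,0.1],[0,-1,0,0,0,0,0.1],[0,-1.5,0,0,0,0,0.1],[0,-2,0,0,0,0,0.1],[0,-2.4,0,0,0,0,0.1],[0,-2.4,0,0,0,0,0.1],[0,-2.4,0,0,0,0,0.1]]]'; python3 - <<'E'
from h import *
p0,M,o=tool();c=bot.calibration("wrist");p,d=bot.read_camera("wrist");cv2.imwrite("pics/w11.png",p);W=wcloud(d,c)
print("travel",(p0[:2]-[.56357,-.0394])@[.218,.976],o["contact_force"])
E
```

```text
t: 22.72
eef_pos: [0.5736, 0.0051, 0.0996]
tool_rot: [0.001, 0.994, -0.111, 0.0]
contact_force: [-2.4, -5.0, 5.1]
gripper_width: 0.269
t: 23.35
eef_pos: [0.5791, 0.0295, 0.0996]
tool_rot: [0.001, 0.994, -0.111, 0.0]
contact_force: [-0.7, -4.9, 5.1]
gripper_width: 0.267
t: 24.22
eef_pos: [0.5845, 0.0537, 0.0996]
tool_rot: [0.001, 0.994, -0.111, 0.0]
contact_force: [-0.6, -3.0, 5.3]
gripper_width: 0.268
travel 0.0954029571671343 [-0.55228844 -2.95717683  5.26813697]
```

View pics/w11.png

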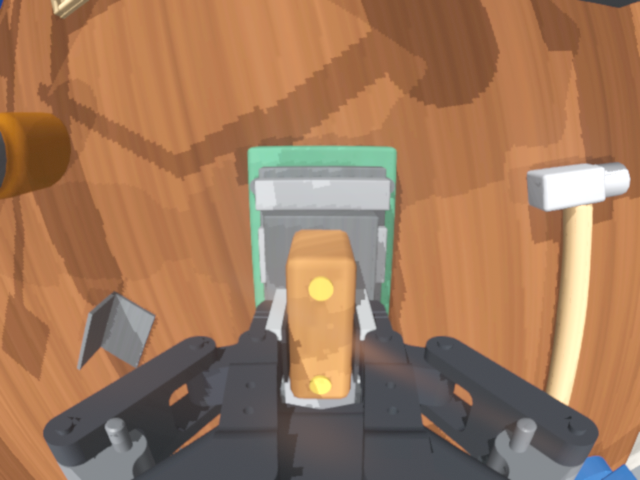

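Front edge of the sole (row 212) is over the stop; force stayed about 5 N and height 99.6 mm through the stroke. I'll add 1–2 mm for margin, then lift off.

```bash
python3 -m creep '[[[0,-0.15,0,0,0,0,0.1],[0,-0.15,0,0,0,0,0.1],[0,-0.15,-1,0,0,0,0.1],[0,-0.15,-4,0,0,0,0.1],[0,-0.15,-9,0,0,0,0.1],[0,-0.15,-11,0,0,0,0.1],[0,-0.15,-11,0,0,0,0.1]]]'; python3 - <<'E'
from h import *
need([0.4985,.3440,0.209],93.35)
E
python3 bk.py
```

```text
t: 25.15
eef_pos: [0.585, 0.0573, 0.2096]
tool_rot: [-0.001, 0.994, -0.11, 0.0]
contact_force: [-0.5, -0.0, -3.2]
gripper_width: 0.269
at [0.585  0.0573 0.2096] yaw -12.6 t 25.15 grip 0.269 F [-0.5 -0.  -3.2] -> shift cm [-14.7  -26.09   0.08] rot [-0.    -0.002 -1.85 ]
5448 sole top z 0.01174481106286505 ymin -0.036247933297612764 (array([  0.2, -16.1]), 50.5, 40.6, 0.0)
-0.032 1858 [-0.01982345 -0.02134576  0.01174895]
0.014 1853 [ 0.02028368 -0.02198843  0.01178392]
ridge 9190 [ 6.90627546e-05 -8.34831166e-03 -3.01085731e-02] ymin -0.03128347905996818
[0.58496114 0.05732172 0.20961361] -12.62207788349442 [-0.51295143 -0.03702801 -3.18843652] 0.2688298818791902
```

View pics/w9.png

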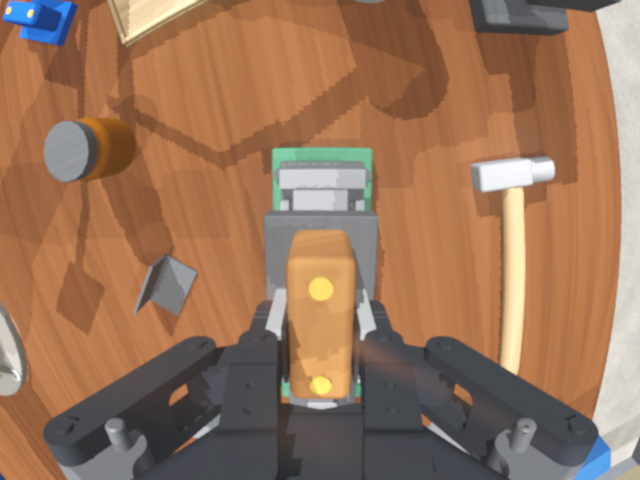

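The block is still held as before. I'll return it to the tray.

```bash
python3 -m creep '[[[-0.5,-1,0,0,0,-0.18,0.1],[-2,-3.5,0,0,0,-0.36,0.1],[-3.5,-6.5,0,0,0,-0.54,0.1],[-5,-9.5,0,0,0,-0.72,0.1],[-7,-12.5,0,0,0,-0.9,0.1],[-9,-16,0,0,0,-1.08,0.1],[-11,-19.5,0,0,0,-1.26,0.1],[-12.8,-23,0,0,0,-1.44,0.1],[-14.2,-25.3,0,0,0,-1.62,0.1],[-14.7,-26.1,0,0,0,-1.8,0.1]]]';python3 -m creep '[[[0,0,2,0,0,-0.05,0.1],[0,0,6,0,0,-0.05,0.1],[0,0,10,0,0,-0.05,0.1],[0,0,12,0,0,-0.05,0.1],[0,0,12,0,0,-0.05,0.1],[0,0,12,0,0,-0.05,0.1]]]'; python3 - <<'E'
from h import *
need([0.4985,.3440,0.0312],93.35)
p,d=bot.read_camera("wrist");cv2.imwrite("pics/w12.png",p)
E
```

```text
t: 26.45
eef_pos: [0.4957, 0.3458, 0.2064]
tool_rot: [-0.001, 0.701, 0.714, -0.002]
contact_force: [0.2, 0.1, -4.5]
gripper_width: 0.263
t: 27.2
eef_pos: [0.4994, 0.344, 0.0902]
tool_rot: [0.0, 0.686, 0.727, 0.001]
contact_force: [0.1, 0.8, -3.2]
gripper_width: 0.265
at [0.4994 0.344  0.0902] yaw 93.3 t 27.2 grip 0.265 F [ 0.1  0.8 -3.2] -> shift cm [ 0.  -0.1  5.9] rot [ 0.001 -0.001 -0.001]
```

View pics/w12.png

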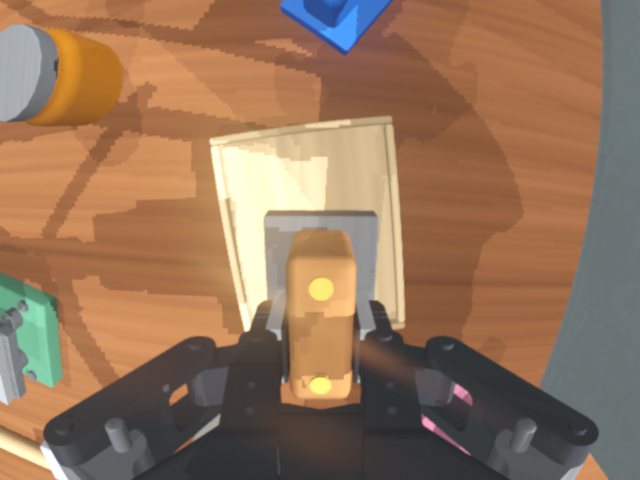

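The block is above the tray, inside its walls (215–400). I'll lower it gently and check the force.

```bash
python3 -m creep '[[[0,-0.1,2.5,0,0,0,0.1],[0,-0.1,4.5,0,0,0,0.1],[0,-0.1,5.3,0,0,0,0.1],[0,-0.1,5.7,0,0,0,0.1],[0,-0.1,5.95,0,0,0,0.1],[0,-0.1,5.95,0,0,0,0.1],[0,-0.1,5.95,0,0,0,0.1]]]'
```

```text
t: 28.12
eef_pos: [0.4978, 0.3436, 0.0317]
tool_rot: [-0.0, 0.686, 0.727, 0.0]
contact_force: [-5.0, -3.2, 10.2]
gripper_width: 0.267
```

```bash
python3 -m creep '[[[0,0,-0.1,0,0,0,0.1],[0,0,-0.15,0,0,0,0.3],[0,0,-0.15,0,0,0,0.5],[0,0,-0.15,0,0,0,0.8],[0,0,-3,0,0,0,0.8],[0,0,-8,0,0,0,0.8],[0,0,-14,0,0,0,0.8],[0,0,-18,0,0,0,0.8],[0,0,-18,0,0,0,0.8]]]'; python3 bl.py; python3 -m creep '[[[0,-3,-3,0,0,0,0.8],[0,-8,-5,0,0,0,0.8],[5,-12,-5,0,0,0,0.8],[10,-14,-5,0,0,0,0.8],[15,-14,-5,0,0,0,0.8],[15,-14,-5,0,0,0,0.8],[15,-14,-5,0,0,0,0.8]]]'; python3 - <<'E'
from h import *
a=np.radians(77.4);u=np.array([np.cos(a),np.sin(a)]);v=np.array([-u[1],u[0]])
for n in["top","scene"]:
    c=bot.calibration(n);d0=np.load(f"pics/{n}0.npy");W0=cloud(d0,c)
    p,d=bot.read_camera(n);cv2.imwrite(f"pics/{n}13.png",p);W=cloud(d,c)
    F=W0[...,:2]-[.575,.0085];fx=F@u;fy=F@v
    m=(fx>.082)&(fx<.092)&(np.abs(fy)<.028)&(W0[...,2]>.069)&(d>0)
    print(n,"stop sunk mm",np.median(W0[m][:,2]-W[m][:,2])*1000)
    F=W[...,:2]-[.575,.0085];fx=F@u;fy=F@v
    m=(np.abs(W[...,2]-.08)<.004)&(np.abs(fx)<.1)&(np.abs(fy)<.05);print("tube",rect(np.c_[fx[m],fy[m]]))
    near=(np.abs(W[...,0]-.5)<.05)&(np.abs(W[...,1]-.342)<.045);m=(np.abs(W[...,2]-.0615)<.005)&near
    print("ridge",rect(W[m][:,:2]),W[m].mean(0))
print(bot.get_obs()["t"])
E
```

```text
t: 29.25
eef_pos: [0.4996, 0.3446, 0.2134]
tool_rot: [0.0, 0.686, 0.727, 0.003]
contact_force: [-0.9, 0.7, -0.7]
gripper_width: 0.803
ridge top 1964 (array([493.1, 341.1]), 58.2, 24.1, 2.8) [0.49239487 0.34103338 0.0594953 ]
sole top 2000 (array([493.8, 341.2]), 70.4, 50.0, 2.4) [0.48831568 0.34122682 0.01772835]
floor 7088 [0.49625293 0.33212567 0.00381179]
at [0.4982 0.3441 0.2111] yaw 93.3 t 29.3 grip 0.801 F [-0.4  0.2 -1.9] -> shift cm [-0.17 -0.07 18.11] rot [ 0.002 -0.002 -0.001]
t: 30.18
eef_pos: [0.3491, 0.4839, 0.2582]
tool_rot: [0.001, 0.686, 0.727, -0.001]
contact_force: [0.4, -0.8, -0.2]
gripper_width: 0.799
top stop sunk mm -0.06792307690801913
tube (array([-2.9,  1. ]), 190.5, 50.3, -3.9)
ridge (array([495.9, 342.3]), 58.5, 24.3, 3.7) [0.49540175 0.34194215 0.06077955]
scene stop sunk mm 0.4806482890095387
tube (array([-4.2, -0.5]), 188.2, 57.3, -0.5)
ridge (array([497.8, 342.5]), 61.8, 25.2, 5.0) [0.49900301 0.34117398 0.06020724]
30.275
```

View pics/top13.png

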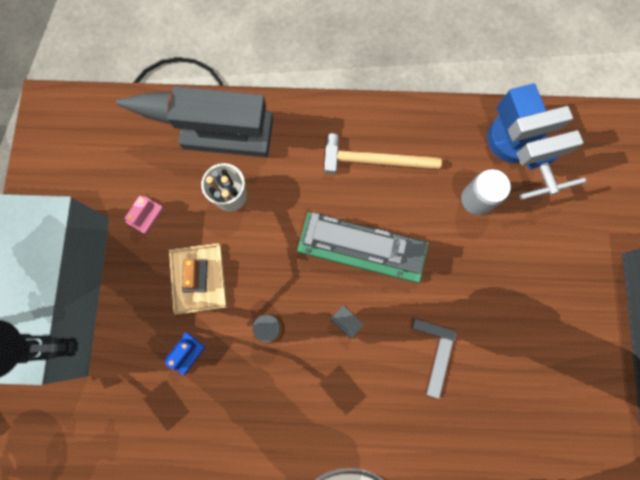

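View pics/scene13.png

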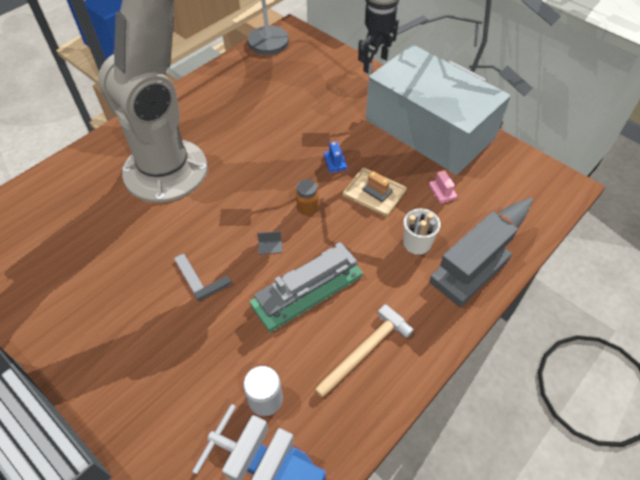

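View pics/w8.png

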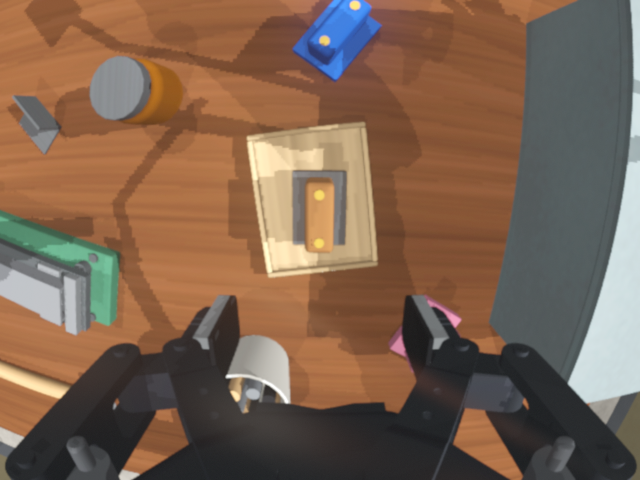

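The block stands in its tray (190,275 in the top view), the section is held between jaw (400,248) and stop (312,228), the bed is back up, and the bystanders are where they were. Handing in.

```bash
python3 -c "
from station import bot
print(bot.hand_in())"
```

```text
the job is handed in; nothing more can be done
None
```

The job is done and handed in at about 30 s. The section is held in the fixture, was rubbed in one stroke from jaw end to stop end, and the block is back in its tray.

- **Section and jaw:** I laid the section flat between the side lips and slid the jaw home by its post. It stopped after about 29 mm, where the force rose to 20 N with no more travel. In the last pictures the section still lies against the stop with the jaw closed on it.
- **Stroke:** The sole travelled about 96 mm, starting about 2.5 mm past the jaw end and finishing 3–4 mm past the stop end. Tool height stayed at 99.6–100 mm and the upward force on the tool at 5.0–5.3 N, about 8.7 N on the section with the block's weight.
- **Bed depth:** The estimates disagree a little, but all are near half travel. The top camera gave 6.8 mm sunk, the scene camera 6.7–8.1 mm and the arm's height 6.4 mm. From the force alone it was 4.8–6.5 mm.
- **Block and bench:** The block stands upright in its tray within about 5 mm of where it began. The bed is back up (0 and 0.5 mm from the two cameras), and nothing else on the bench appears to have moved.
- **Section position after the stroke:** The last automatic check of the section's outline was no use, because it took in the jaw and stop as well. That the section is still in place rests on the pictures.

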